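# Lay out the plating station

## Task

Lay out the plating station in this order: centre the straw-coloured dish on the metal turntable, then put the dark-red dish squarely on top of it; next stand the pink-capped vial at the left end of the yellow rack (left and behind as seen from the robot, square to the rack's own sides), in line with the rack's middle and about 2 cm clear of it, and last stand the blue-capped vial behind the rack, centred on its long back side and also about 2 cm clear of it. Set each thing down gently, let go of it before going on, keep the dishes level and the vials upright, and leave the bottle, the jar and the tip box where they are.

Things in the scene. Friction and masses are not known exactly. Their poses are not given: they have to be found in the camera images.
- amber_mid (a point): Closed culture dish, a plain round disc 58 mm across and 16 mm tall, about 35 g, clear plastic, filled with straw-yellow (amber) jelly visible through the lid. Point at its centre, 8 mm above its underside; z is its axis, up. Starts lying flat on the bench.
- red_mid (a point): Closed culture dish, a plain round disc 58 mm across and 16 mm tall, about 35 g, clear plastic, filled with dark-red jelly visible through the lid. Point at its centre, 8 mm above its underside; z is its axis, up. Starts lying flat on the bench.
- pink_mid (a point): Closed specimen vial standing upright, a plain cylinder 30 mm across and 60 mm tall, about 45 g, white with a pink cap. Point at its centre, 30 mm above its foot; z is its axis, up. Starts on the bench.
- blue_mid (a point): Closed specimen vial standing upright, a plain cylinder 30 mm across and 60 mm tall, about 45 g, white with a blue cap. Point at its centre, 30 mm above its foot; z is its axis, up. Starts on the bench.
- turntable: Fixed spreading turntable: a round bright metal disc 80 mm across on a black foot; it does not turn or move. Origin on the bench at its centre; its flat top is 12 mm above the origin. Always lies with its axes along the bench's. Free of anything at the start.
- rack: Fixed yellow block rack with small white-capped tubes (part of the rack, top 60 mm above the bench) in some of its wells. The block is 70 mm deep (its x) by 100 mm long (its y) and 40 mm high. Origin on the bench under its centre; its x axis points away from the robot out of its long back side, its y axis out of its left end as the robot sees it (the robot's left); it stands turned by up to about 20 degrees either way.
- spray: Bystander: white plastic disinfectant bottle with green cap, 64 mm across, 150 mm tall, loose, at the left of the work. Origin at the centre of its foot. Leave it alone.
- swabjar: Bystander: amber glass jar with steel cap, 68 mm across, 80 mm tall, loose, at the right of the work. Origin at the centre of its foot. Leave it alone.
- tipbox: Bystander: pipette-tip box with green lid, 80 x 120 mm, 57 mm tall, loose, beyond the work on the far side. Origin at the centre of its underside. Leave it alone.
Mind the look-alikes: they are no part of the job. Leave any orange or turquoise look-alike of the part that bears pink_mid alone.

How it is judged (in metres and radians):
On the way, in this order (a step that is already met when the one before it is completed fails the run):
1. the straw-coloured dish sits centred on the turntable, released (horizontal distance between amber_mid and turntable below 0.01 m and z of amber_mid in the frame of turntable between 0.016 and 0.024 m and angle between amber_mid's own z axis and vertical below 0.12 rad and contact force between amber and the fingers below 0.05 N), for 0.2 s.
2. the dark-red dish sits squarely on the straw-coloured one, released (horizontal distance between amber_mid and turntable below 0.01 m and z of amber_mid in the frame of turntable between 0.016 and 0.024 m and angle between each of amber_mid, red_mid's own z axis and vertical below 0.12 rad and horizontal distance between red_mid and amber_mid below 0.01 m and z of red_mid in the frame of amber_mid between 0.012 and 0.02 m and contact force between red and the fingers below 0.05 N), for 0.2 s.
3. the pink-capped vial stands at the left end of the rack, released (horizontal distance between amber_mid and turntable below 0.01 m and z of amber_mid in the frame of turntable between 0.016 and 0.024 m and angle between each of amber_mid, red_mid, pink_mid's own z axis and vertical below 0.12 rad and horizontal distance between red_mid and amber_mid below 0.01 m and z of red_mid in the frame of amber_mid between 0.012 and 0.02 m and x of pink_mid in the frame of rack between -0.015 and 0.015 m and y of pink_mid in the frame of rack between 0.073 and 0.1 m and height (world z) of pink_mid below 0.035 m and contact force between pink and the fingers below 0.05 N), for 0.2 s.
4. the blue-capped vial stands behind the middle of the rack, released (horizontal distance between amber_mid and turntable below 0.01 m and z of amber_mid in the frame of turntable between 0.016 and 0.024 m and angle between each of amber_mid, red_mid, pink_mid, blue_mid's own z axis and vertical below 0.12 rad and horizontal distance between red_mid and amber_mid below 0.01 m and z of red_mid in the frame of amber_mid between 0.012 and 0.02 m and x of pink_mid in the frame of rack between -0.015 and 0.015 m and y of pink_mid in the frame of rack between 0.073 and 0.1 m and height (world z) of each of pink_mid, blue_mid below 0.035 m and y of blue_mid in the frame of rack between -0.015 and 0.015 m and x of blue_mid in the frame of rack between 0.058 and 0.085 m and contact force between blue and the fingers below 0.05 N), for 0.2 s.
At the end, for the whole second after the job is handed in: Straw dish flat on the turntable, red dish flat on it, each centred within 10 mm; pink vial off the rack's left end and blue vial off its long back side, upright on the bench, within 15 mm of the rack's middle line, clear gap 8 to 35 mm; all released and at rest (all of step 4 and linear speed of each of amber, red, pink, blue below 0.02 m/s and contact force between each of amber, red, pink and the fingers below 0.05 N); the robot touches nothing.
It fails at once if a dish or vial is tipped by more than about 30 degrees (angle between any of amber_mid, red_mid, pink_mid, blue_mid's own z axis and vertical above 0.52 rad).
It fails at once if a dish or vial is dropped from more than about 2 cm ((contact force between amber and the fingers below 0.01 N and linear speed of amber above 0.6 m/s) or (contact force between red and the fingers below 0.01 N and linear speed of red above 0.6 m/s) or (contact force between pink and the fingers below 0.01 N and linear speed of pink above 0.6 m/s) or (contact force between blue and the fingers below 0.01 N and linear speed of blue above 0.6 m/s)).
It fails at once if the bottle, the jar or the tip box is moved by more than 2 cm (distance of any of spray, swabjar, tipbox from where it was at the start of the episode above 0.02 m).
It also fails if it takes over 128 s, if anything falls off the work surface, if the arm or the gripper's body presses on something with over 40 N, if the wrist force passes 120 N, or if a joint passes its speed limit or range.

## Robot

A 6-joint arm with a two-finger parallel gripper is mounted at the origin on the work surface. World frame = base frame: x ahead of the robot, y to its left, z up, the work surface at z = 0. Lengths are in mm, angles in rad, forces in N, time in s.
With the tool pointing down it reaches from about 375 to 900 mm from the base axis. Payload 3.1 kg.
Tool frame: the origin (TCP) lies on the centre line of the jaws, within the pads' length; the fingertips stand 19 mm ahead of it and the grasp point (between the pads) is the TCP (manip.tip_extent is the distance from the TCP to the fingertips, in mm); y points along the fingers, x is the direction in which the jaws open and shut, and the axes are right-handed (so a half turn about y gives the same grasp; the last joint's range is limited). The gripper opens to 87 mm and grips with 3 to 60 N. Pads are 19 mm wide; open, the fingers measure 117 mm over their backs; the gripper's body (75 mm by 190 mm) begins 51 mm behind the grasp point.
Start: joints at [0.955, 0.527, 1.433, -0, 1.181, -0.178], TCP at [264.925, 566.049, 202.748] pointing down, gripper open.
Joint ranges: [-3.08, 3.08], [-0.75, 2.2], [0.22, 2.44], [-1.43, 4.57], [0, 2.65], [-2.85, 2.85]. Speed limits (rad/s): [2.79, 2.79, 3.14, 3.14, 3.14, 3.14].

## Interface

Orientations are given as a unit quaternion [w, x, y, z].
In Python, from cell import manip gives the robot as it stands. Calls block until the motion is done:
- manip.move_to(position, orientation): joint-space move of the TCP to a pose.
- manip.movel(position, speed=150, rot=None): straight line of the TCP; rot=None keeps the orientation; speed is the mean speed in mm/s.
- manip.move_joints(angles): joint-space move.
- manip.open_gripper() and manip.clamp(strength=None): open the fingers fully, or close them until they stop; strength is the grip in N (None keeps the last).
- manip.hold(seconds).
- manip.inverse_kinematics(position, orientation): joint angles nearest the present ones, or None.
- manip.get_image(name): name is "scene" or "top" or "wrist"; returns a dict with "pixels" (420x560x3 uint8, red, green, blue), "K" (3x3 intrinsics, pixels), "cam_to_world" (4x4, takes a point from camera to world coordinates). Camera axes: x right, y up, looking along -z (the intrinsics and any distortion apply to the point x, -y, -z); pixel columns grow to the right and rows downward; lengths in mm; the calibration is good to about 2 mm. The wrist camera is an equidistant fisheye: a pixel r from the principal point sees the ray r / f radians off the axis. A picture is of the moment at which its call begins. There is no depth.
A pose or a line that the arm cannot do raises manip.PlanningError and nothing moves.
- manip.close_job(): hands the job in, once; it reports no verdict.
Readings, each from a call of its own:
- manip.read_time_s(): time.
- manip.read_q(): joint angles.
- manip.read_qvel(): joint speeds.
- manip.read_joint_efforts(): joint torques, N m.
- manip.read_eef_pos(): TCP position.
- manip.read_tcp_rot(): TCP orientation.
- manip.read_contact_force(): force on the tool from outside, world axes, zero at the start.
- manip.read_moment(): the same for the moment, N m.
- manip.read_opening(): finger opening in mm.
Only numpy, scipy, OpenCV 4.12 (cv2) and the standard library are available. Lean on these libraries where they do the work, as an engineer would, in place of code of your own. Each camera call takes 0.05 s, during which the arm holds its last target.

## Working session

There is one attempt and no reset: what is moved stays moved. The work goes in short steps, each a Python script; the robot and the scene stay as the last script left them, time stands still between calls to the robot, and variables do not carry over. Pictures are saved under pics/ and viewed, and the job is handed in when it is done.

```bash
ls; mkdir -p pics; python3 - <<'E'
from cell import manip
import cv2
for n in ["scene","top","wrist"]:
    d=manip.get_image(n); cv2.imwrite(f"pics/{n}0.png",d["pixels"][:,:,::-1]); print(n,d["K"].tolist(),d["cam_to_world"].round(4).tolist(),[k for k in d])
print(manip.read_time_s(),manip.read_tcp_rot(),manip.read_opening(), manip.tip_extent)
E
```

```text
pics
scene [[414.31648646320497, 0.0, 286.2476707263722], [0.0, 414.31648646320497, 217.43754072937466], [0.0, 0.0, 1.0]] [[0.6698, -0.564, 0.483, 1061.9789], [0.7425, 0.5052, -0.4398, -421.933], [0.0041, 0.6532, 0.7572, 799.5243], [0.0, 0.0, 0.0, 1.0]] ['pixels', 'K', 'cam_to_world']
top [[406.25196159936104, 0.0, 287.8923725538002], [0.0, 406.25196159936104, 211.72919506814767], [0.0, 0.0, 1.0]] [[-0.0068, 0.9974, -0.0712, 481.0117], [-0.9999, -0.0061, 0.0099, 9.0198], [0.0094, 0.0712, 0.9974, 1336.5331], [0.0, 0.0, 0.0, 1.0]] ['pixels', 'K', 'cam_to_world']
wrist [[325.19226210127806, 0.0, 276.9983014061883], [0.0, 325.19226210127806, 211.79543221829258], [0.0, 0.0, 1.0]] [[0.4228, -0.8748, -0.2366, 200.2613], [0.9062, 0.4074, 0.113, 596.2999], [-0.0024, -0.2622, 0.965, 385.0019], [0.0, 0.0, 0.0, 1.0]] ['pixels', 'K', 'cam_to_world']
0.15 [-0.59642602  0.59685785  0.37895446 -0.38003977] 87.14196467042632 19.0
```

View pics/scene0.png

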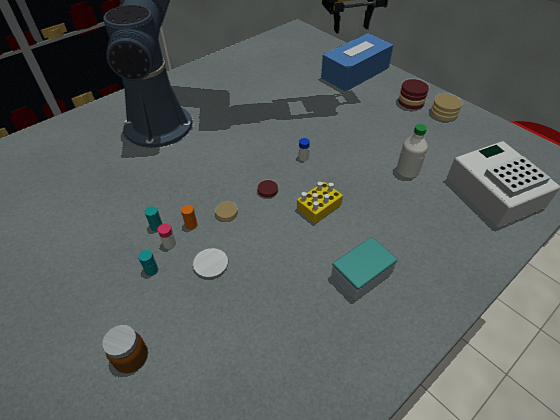

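View pics/top0.png

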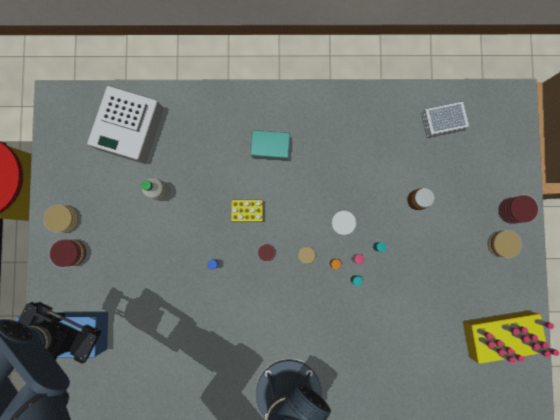

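View pics/wrist0.png

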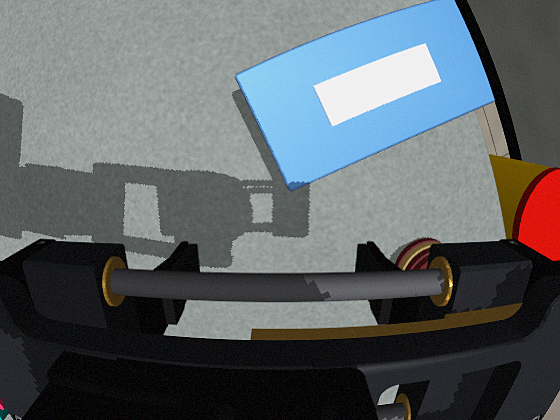

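The scene view shows the amber dish at (227,211), red dish (268,188), pink vial (166,236) with orange (189,217) and teal (153,217) and (148,262) neighbours, turntable (211,263), rack (320,201) and blue vial (304,150). The top view shows the same things at amber (307,255), red (267,253), pink (359,258), turntable (344,222), rack (247,211) and blue (213,264). Next I'll get coarse positions from the two views.

```bash
cat > h.py <<'E'
import numpy as np, cv2
from cell import manip
from scipy.spatial.transform import Rotation as R
def grab(n,fn=None):
    d=manip.get_image(n)
    if fn: cv2.imwrite(f"pics/{fn}.png",d["pixels"][:,:,::-1])
    return d
def save(fn,d): np.savez(fn,**{k:np.array(v) for k,v in d.items()})
def ray(d,u,v,wrist=False):
    K=np.array(d["K"]);T=np.array(d["cam_to_world"])
    x=(u-K[0,2])/K[0,0];y=(v-K[1,2])/K[1,1]
    if wrist:
        r=np.hypot(x,y); s=np.sin(r)/r if r>1e-9 else 1
        c=np.array([x*s,-y*s,-np.cos(r)])
    else: c=np.array([x,-y,-1.])
    return T[:3,3],T[:3,:3]@c/np.linalg.norm(c)
def at_z(d,u,v,z,wrist=False):
    o,r=ray(d,u,v,wrist); return o+r*(z-o[2])/r[2]
def tri(rays):
    A=np.zeros((3,3));b=np.zeros(3)
    for o,r in rays:
        P=np.eye(3)-np.outer(r,r);A+=P;b+=P@o
    p=np.linalg.solve(A,b)
    return p,[np.linalg.norm((np.eye(3)-np.outer(r,r))@(p-o)) for o,r in rays]
def proj(d,p,wrist=False):
    K=np.array(d["K"]);T=np.array(d["cam_to_world"])
    c=T[:3,:3].T@(np.asarray(p,float)-T[:3,3]);c=np.array([c[0],-c[1],-c[2]])
    if wrist:
        rr=np.hypot(c[0],c[1]);th=np.arctan2(rr,c[2]);xy=c[:2]/rr*th
    else: xy=c[:2]/c[2]
    return K[:2,:2]@xy+K[:2,2]
def down(ang):
    """tool down, jaw (tool x) along world angle ang."""
    x=np.array([np.cos(ang),np.sin(ang),0]);y=np.array([0,0,-1.])
    q=R.from_matrix(np.c_[x,y,np.cross(x,y)]).as_quat();return np.array([q[3],q[0],q[1],q[2]])
E
python3 - <<'E'
from h import *
q=manip.read_tcp_rot();print(R.from_quat([q[1],q[2],q[3],q[0]]).as_matrix().round(3))
t=grab("top");s=grab("scene");save("t0.npz",t);save("s0.npz",s)
for n,a,b in [("amber",(307,255),(227,210)),("red",(267,253),(268,187.5)),("pinktop",(359,258),(165,230)),("bluetop",(213,264),(304,144)),("tt",(344,222.5),(211,262.5)),("orange",(336,264),(188,210)),("teal1",(358,281),(152,211)),("teal2",(381,247),(147,256)),("spray",(147,185),(420,130)),("jar",(425,198),(120,340)),("rack",(247,210),(321,198))]:
    p,e=tri([ray(t,*a),ray(s,*b)]);print(n,p.round(1),np.round(e,1))
for d,f,x,y,w,h in [(t,"topc",190,180,220,120),(s,"scenec",130,120,240,170)]:
    c=np.array(d["pixels"])[y:y+h,x:x+w,::-1];k=800//w;cv2.imwrite(f"pics/{f}.png",cv2.resize(c,None,fx=k,fy=k,interpolation=cv2.INTER_CUBIC))
E
```

```text
[[ 0.424 -0.001 -0.906]
 [ 0.906 -0.001  0.424]
 [-0.002 -1.     0.   ]]
amber [436.4 -62.2   9.9] [3.8 3.8]
red [444.2  68.    9.8] [4.2 4.2]
pinktop [ 426.2 -224.8   53.4] [1.9 1.9]
bluetop [410.8 234.5  47.5] [2. 2.]
tt [ 540.9 -185.4    7.2] [3. 3.]
orange [ 408.4 -151.4   53.2] [2.7 2.7]
teal1 [ 355.4 -218.7   55.6] [3.2 3.2]
teal2 [ 460.8 -294.    50.9] [3.5 3.5]
spray [649.6 414.4 140.5] [1.9 1.9]
jar [ 613.1 -430.8   72.1] [3.5 3.5]
rack [582.4 129.7  34.1] [3.1 3.1]
```

View pics/topc.png

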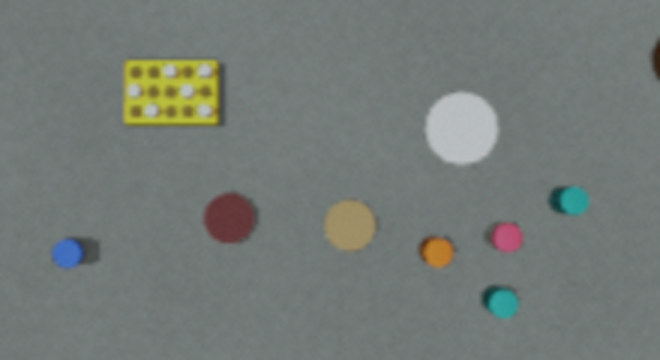

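View pics/scenec.png

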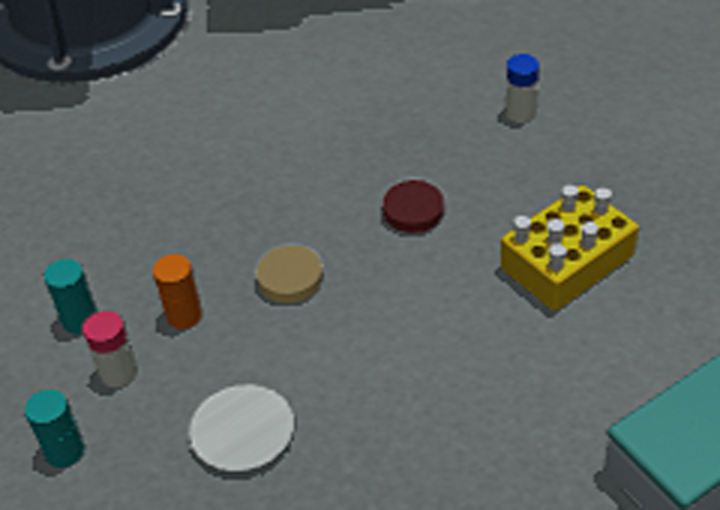

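```bash
python3 - <<'E'
from h import *
for i,(p,a) in enumerate([((480,60,300),np.pi/2),((480,-120,300),np.pi/2)]):
    try: manip.move_to(np.array(p,float),down(a))
    except manip.PlanningError as e: print(e); continue
    d=grab("wrist",f"w{i+1}");save(f"w{i+1}.npz",d);print(manip.read_q().round(2),np.array(d["cam_to_world"])[:3,3],np.array(d["cam_to_world"])[:3,2], manip.read_time_s())
E
```

```text
[-0.11  0.22  1.64  0.    1.28 -1.68] [408.7434334   60.63291813 483.02682877] [-2.62133546e-01 -2.78850173e-04  9.65031568e-01] 2.3083
[-0.47  0.24  1.62  0.    1.28 -2.04] [ 408.70495436 -119.03644503  482.92344165] [-0.26181069 -0.0012037   0.9651185 ] 3.1083
```

View pics/w1.png

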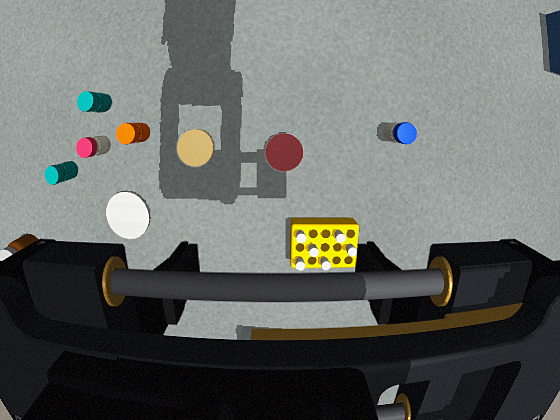

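View pics/w2.png

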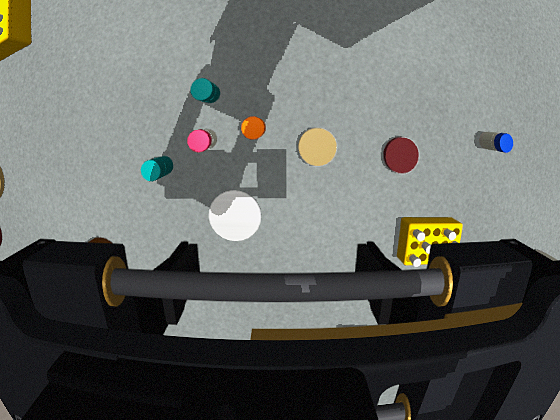

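W1 shows amber (195,148), red (284,152), pink cap (87,147), turntable (128,215), rack top centre (325,243) and blue cap (404,133). W2 shows amber (317,147), red (401,155), pink (199,140), turntable (235,216) and blue (504,142). I'll segment these for sub-pixel centres and triangulate over all the views.

```bash
cat >> h.py <<'E'
HS={"amber":((14,60,120),(26,190,255)),"red":((0,110,40),(6,255,160),(172,110,40),(180,255,160)),"pink":((160,110,120),(176,255,255)),"blue":((108,150,80),(124,255,255)),"tt":((0,0,185),(180,25,255)),"rack":((25,160,90),(34,255,255))}
def blob(d,n,near,win=28):
    im=np.array(d["pixels"]);hsv=cv2.cvtColor(im,cv2.COLOR_RGB2HSV)
    h=HS[n];m=cv2.inRange(hsv,h[0],h[1])
    if len(h)==4:m|=cv2.inRange(hsv,h[2],h[3])
    w=np.zeros_like(m);x,y=map(int,near);w[max(y-win,0):y+win,max(x-win,0):x+win]=255;m&=w
    c,_=cv2.findContours(m,cv2.RETR_EXTERNAL,cv2.CHAIN_APPROX_NONE)
    c=max(c,key=cv2.contourArea);hull=cv2.convexHull(c);M=cv2.moments(hull)
    (cx,cy),r=cv2.minEnclosingCircle(c)
    return (M["m10"]/M["m00"],M["m01"]/M["m00"]),cv2.contourArea(hull),hull[:,0]
E
python3 - <<'E'
from h import *
V={k:dict(np.load(k+"0.npz" if k in "ts" else k+".npz")) for k in ["t","s","w1","w2"]}
N={"amber":dict(t=(307,255),s=(227,210),w1=(195,148),w2=(317,147)),
"red":dict(t=(267,253),s=(268,187),w1=(284,152),w2=(401,155)),
"pink":dict(t=(359,258),s=(165,230),w1=(87,147),w2=(199,140)),
"blue":dict(t=(213,264),s=(304,144),w1=(404,133),w2=(504,142)),
"tt":dict(t=(344,222),s=(211,262),w1=(128,215))}
for n,v in N.items():
    rs=[]
    for k,uv in v.items():
        c,a,_=blob(V[k],n,uv);w=k[0]=="w";z=dict(amber=14,red=14,pink=57,blue=57,tt=12)[n]
        rs.append((k,ray(V[k],*c,w)));print("  ",n,k,np.round(c,1),a,at_z(V[k],*c,z,w).round(1)[:2])
    print(n,*[x.round(1) if i==0 else np.round(x,1) for i,x in enumerate(tri([r for _,r in rs]))])
    if n!="tt": print(n,"wrist only",tri([r for k,r in rs if k[0]=="w"])[0].round(1))
# rack corners
im=np.array(V["w1"]["pixels"])[200:280,270:380,::-1];cv2.imwrite("pics/rackw1.png",cv2.resize(im,None,fx=7,fy=7,interpolation=cv2.INTER_CUBIC))
for k,uv in (("t",(247,211)),("w1",(325,243))):
    c,a,h=blob(V[k],"rack",uv,40);print(k,c,a,cv2.minAreaRect(h))
    im=np.array(V[k]["pixels"])
E
```

```text
amber t [306.2 254.8] 202.5 [435.2 -62.5]
   amber s [225.9 209.3] 244.0 [438.2 -61.9]
   amber w1 [194.8 147.4] 1052.5 [438.5 -59.9]
   amber w2 [316.8 146.4] 1102.0 [438.2 -61.1]
amber [437.3 -61.3  12.9] [2.5 0.1 1.7 1. ]
amber wrist only [438.6 -60.7  10.9]
   red t [266.1 252.1] 130.0 [444.6  67.4]
   red s [267.2 188.3] 246.0 [450.9  65.3]
   red w1 [283.9 151.9] 1059.0 [446.8  70.5]
   red w2 [400.6 154.6] 940.5 [446.1  68.3]
red [446.2  69.3   8.6] [2.4 0.7 1.6 1. ]
red wrist only [446.9  70.6   8.2]
   pink t [358.6 258.8] 59.0 [ 422.9 -224.5]
   pink s [163.9 228.3] 89.5 [ 424.4 -223.6]
   pink w1 [ 83.8 147.5] 239.5 [ 426.6 -224.8]
   pink w2 [198.  140.3] 383.0 [ 426.2 -223.3]
pink [ 425.3 -223.8   58.3] [2.3 0.3 1.3 1.1]
pink wrist only [ 426.2 -222.5   60.5]
   blue t [212.5 263.9] 53.5 [410.3 232.9]
   blue s [303.9 141. ] 50.0 [410.5 236.8]
   blue w1 [406.1 132.7] 327.0 [412.1 237.1]
   blue w2 [505. 142.] 217.0 [411.3 236.5]
blue [411.5 234.4  59.5] [2.2 1.  1.6 0.3]
blue wrist only [411.7 237.7  55.5]
   tt t [343.5 222.5] 363.5 [ 539.2 -185.6]
   tt s [195. 269.] 2.0 [ 536.3 -221.7]
   tt w1 [127.1 215.1] 1536.0 [ 542.7 -182.5]
tt [ 538.3 -199.4   -4.8] [11.4 22.1 12.3]
t (246.98712320749195, 210.50804799531753) 569.5 ((247.0, 210.5), (19.0, 30.0), 90.0)
w1 (324.9702820367216, 245.31244873493594) 2641.5 ((325.0, 246.0), (42.0, 66.0), 90.0)
```

View pics/rackw1.png

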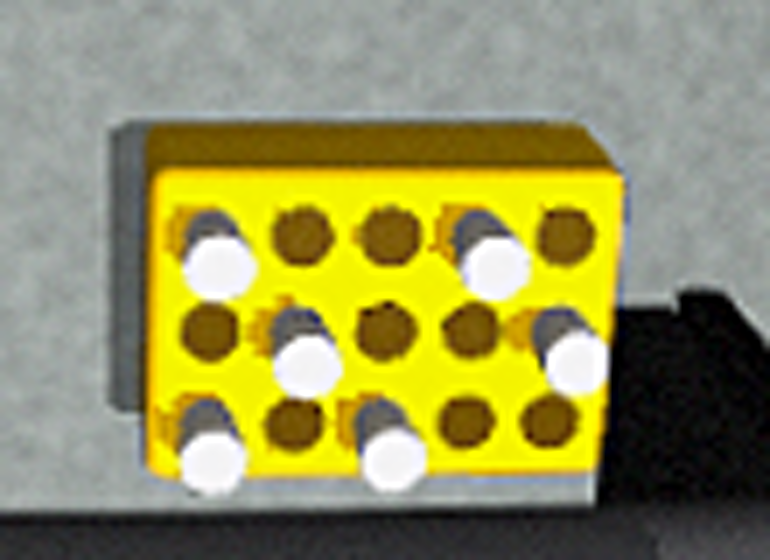

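Rack top corners in w1 are (291.9,224.0), (359.3,224.6), (355.7,267.1) and (291.1,267.6).

```bash
python3 - <<'E'
from h import *
V={k:dict(np.load(k+"0.npz" if k in "ts" else k+".npz")) for k in ["t","s","w1","w2"]}
P=[at_z(V["w1"],u,v,40,True)[:2] for u,v in [(291.9,224),(359.3,224.6),(355.7,267.1),(291.1,267.6)]]
print(np.round(P,1),np.mean(P,0));P=np.array(P)
for i in range(4):
    e=P[(i+1)%4]-P[i];print(np.linalg.norm(e).round(1),np.degrees(np.arctan2(e[1],e[0])).round(1))
T=[(124,60),(218.5,60),(219,125),(124.5,125)]
P=[at_z(V["t"],190+u/3,180+v/3,40)[:2] for u,v in T];print(np.round(P,1),np.mean(P,0))
p=tri([ray(V["t"],343.5,222.5),ray(V["s"],130.5+243/3-.5,120+427/3),ray(V["w1"],127.4,214.6,True),ray(V["w2"],235,216,True)]);print("tt",p)
for k,u,v in (("s",210.7,262.3),("w2",235,216)):print(at_z(V[k],u,v,12,k[0]=="w"))
# view over turntable & rack
for i,(p,a) in enumerate([((560,110,330),0),((560,-130,330),0)]):
    try: manip.move_to(np.array(p,float),down(a))
    except manip.PlanningError as e: print(e); continue
    d=grab("wrist",f"w{i+3}");save(f"w{i+3}.npz",d);print(manip.read_q().round(2),np.array(d["cam_to_world"])[:3,3],manip.read_time_s())
E
```

```text
[[547.1  82.1]
 [548.2 180.9]
 [616.3 181.1]
 [615.6  82. ]] [581.81272417 131.5336434 ]
98.8 89.4
68.1 0.2
99.1 -90.4
68.5 180.0
[[612.3 177. ]
 [611.7  76.2]
 [542.2  75.8]
 [542.8 176.3]] [577.24169045 126.31494536]
tt (array([ 542.28515394, -183.70863642,    8.94770502]), [np.float64(3.7982870863273703), np.float64(1.1657100028720615), np.float64(0.6374178660073005), np.float64(2.098759914591021)])
[ 544.95038858 -184.63987135   12.        ]
[ 543.11237667 -182.03127037   12.        ]
[-0.    0.33  1.4  -0.    1.41 -0.  ] [560.14538665 181.97435754 513.05229897] 4.9333
[-0.42  0.34  1.39  0.    1.41 -0.42] [560.31107133 -57.55660542 513.17385082] 5.9333
```

View pics/w3.png

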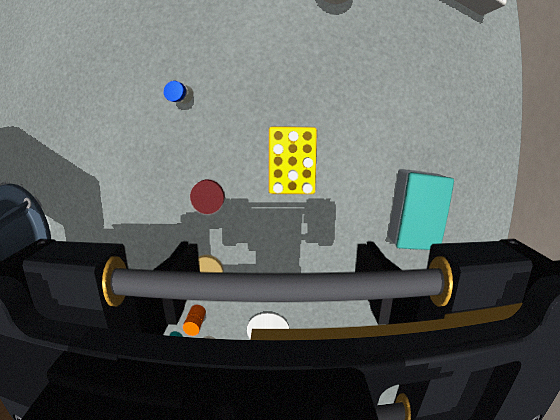

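View pics/w4.png

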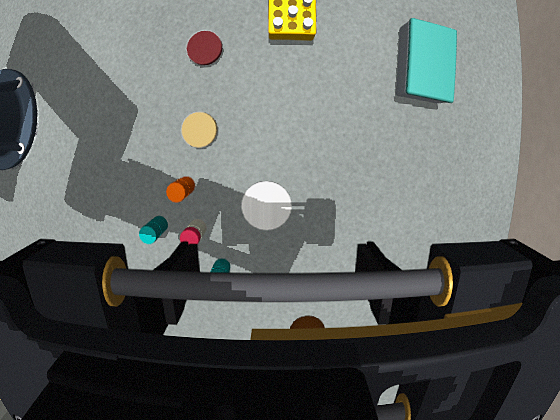

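W3 shows the rack top with corners near (268.5,126.5) and (316,193.5), blue cap (175,91) and red dish (207,197). W4 shows the turntable at (266.5,205.5) and amber at (199,130).

```bash
python3 - <<'E'
from h import *
w3=dict(np.load("w3.npz"));w4=dict(np.load("w4.npz"));w1=dict(np.load("w1.npz"))
k=0
ims=[np.array(w3["pixels"])[110:210,255:330,::-1],np.array(w4["pixels"])[170:240,230:300,::-1]]
cv2.imwrite("pics/z.png",np.hstack([cv2.resize(im,(int(im.shape[1]*400/im.shape[0]),400),interpolation=cv2.INTER_CUBIC) for im in ims]))
for n,d,uv,z in [("blue",w3,(175,91),58),("red",w3,(207,197),14),("amber",w4,(199,130),14),("red",w4,(205,48),14),("pink",w4,(190,236),58)]:
    c,a,_=blob(d,n,uv);print(n,np.round(c,1),a,at_z(d,*c,z,True)[:2].round(1))
c,a,h=blob(w3,"rack",(292,160),45);print(c,a,cv2.minAreaRect(h),at_z(w3,*c,40,True))
print("tt",at_z(w4,266.5,205.5,12,True))
print("tt tri",tri([ray(w4,266.5,205.5,True),ray(w1,127.4,214.6,True)]))
E
```

```text
blue [173.3  90.7] 300.5 [412.4 236. ]
red [206.7 196.4] 866.0 [448.1  71.2]
amber [198.6 129.2] 934.0 [439.  -60.8]
red [204.1  47.6] 898.5 [447.8  68.8]
pink [188.8 236.9] 196.0 [ 426.3 -220.8]
(291.9173475626702, 159.75721193930298) 2998.5 ((292.0, 160.0), (66.0, 46.0), 90.0) [581.89279394 131.68812734  40.        ]
tt [ 543.79496149 -183.15570199   12.        ]
tt tri (array([ 543.57082692, -184.64834584,    6.21270648]), [np.float64(0.052692050877582476), np.float64(0.052692050877581206)])
```

View pics/z.png

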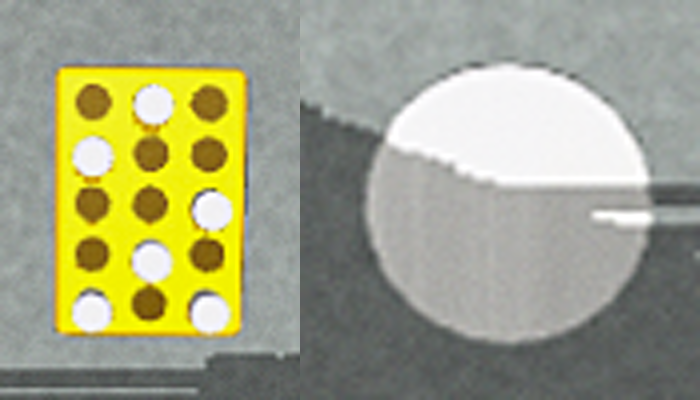

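All views agree. Working values (mm): amber (438.7,-60.7), red (447.2,70), pink (426.3,-222.5), blue (412.2,236.5), turntable (543.8,-183.2), and rack (581.8,131.6) with yaw about 0. The measured heights match the text. Picking up amber.

```bash
cat >> h.py <<'E'
def st(m=""):print(m,manip.read_eef_pos().round(1),"open",round(manip.read_opening(),1),"F",manip.read_contact_force().round(1),"t",round(manip.read_time_s(),1))
def L(x,y,z,s=150):manip.movel(np.array([x,y,z],float),speed=s)
def pick(x,y,z,ang,N,up=150):
    manip.move_to(np.array([x,y,up],float),down(ang));L(x,y,z+25);L(x,y,z,60);st("at")
    manip.clamp(N);manip.hold(.2);st("clamped");L(x,y,z+8,40);L(x,y,up);manip.hold(.2);st("lifted")
def place(x,y,z,up=150,maxd=3.):
    p=manip.read_eef_pos();L(x,y,up,200);L(x,y,z+15,120);L(x,y,z+2,40);manip.hold(.2)
    f0=manip.read_contact_force()[2];st("above");zz=z+2
    while zz>z-maxd:
        zz-=.5;L(x,y,zz,20);manip.hold(.05)
        if manip.read_contact_force()[2]-f0>1.5:break
    manip.hold(.2);st("down")
E
python3 - <<'E'
from h import *
st();pick(438.7,-60.7,23,np.pi/2,12)
E
```

```text
[ 560.  -128.6  330. ] open 86.9 F [-0.5  0.3 -0.6] t 5.9
at [438.6 -60.6  22.8] open 87.2 F [ 0.  -0.2 -0.7] t 8.7
clamped [438.7 -60.7  23. ] open 0.1 F [-0.7  0.1 -0.9] t 10.4
lifted [438.1 -60.5 149.1] open 0.2 F [ 0.3 -0.1 -0.1] t 11.9
```

The gripper closed to 0 mm, so it missed the dish. Looking before I do anything else.

```bash
python3 - <<'E'
from h import *
w=grab("wrist","w5");s=grab("scene");t=grab("top")
c=s["pixels"][80:320,100:400,::-1];cv2.imwrite("pics/s5.png",cv2.resize(c,None,fx=2.5,fy=2.5))
c=t["pixels"][160:320,180:420,::-1];cv2.imwrite("pics/t5.png",cv2.resize(c,None,fx=3.3,fy=3.3))
E
```

```text
(no output)
```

View pics/w5.png

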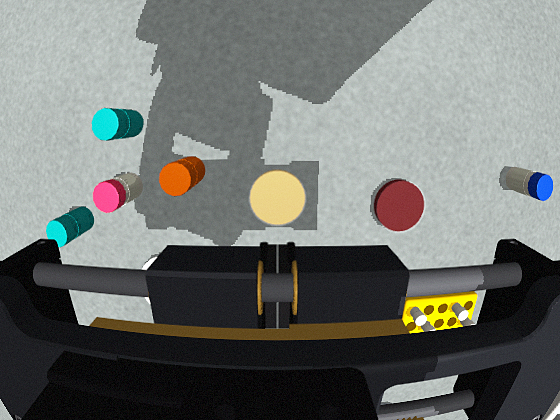

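View pics/s5.png

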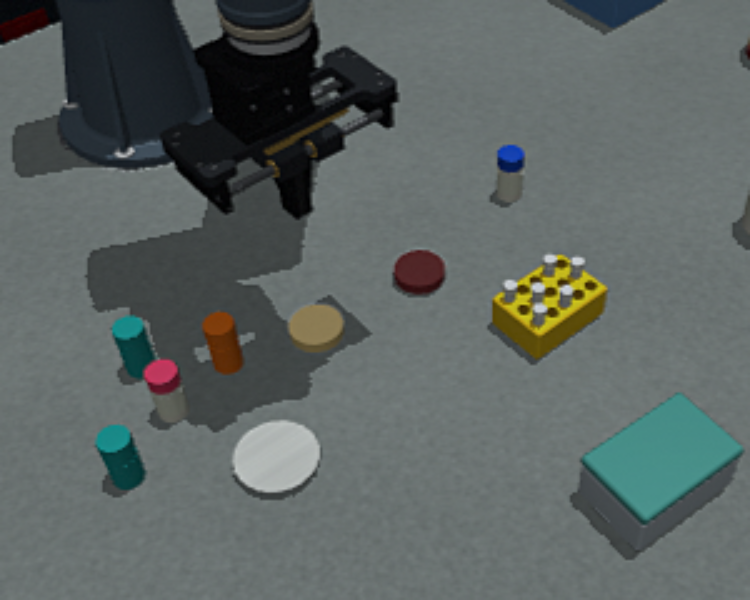

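The wrist view shows amber intact at (278,197), straight in line with the closed jaws. In the scene view the fingertips are near full-frame pixel (219,165). I'll check where the reported TCP should appear.

```bash
python3 - <<'E'
from h import *
w=grab("wrist");s=grab("scene");t=grab("top")
tcp=manip.read_eef_pos();print(tcp,manip.read_q().round(3), manip.read_tcp_rot())
for dz in (-19,0): print(dz,[proj(d,tcp+[0,0,dz],k).round(1) for d,k in ((s,0),(t,0),(w,1))])
c,_,_=blob(w,"amber",(278,197),34);print(c,at_z(w,*c,14,True))
c,_,_=blob(s,"amber",(226,210),34);print(c,at_z(s,*c,14))
cv2.imwrite("pics/s5c.png",cv2.resize(s["pixels"][70:250,140:320,::-1],None,fx=3.3,fy=3.3))
cv2.imwrite("pics/t5c.png",cv2.resize(t["pixels"][200:320,230:390,::-1],None,fx=4,fy=4))
E
```

```text
[438.59757326 -60.66760702 149.79841767] [-0.391  0.372  1.931 -0.     0.839 -1.962] [ 0.50016342 -0.49984408 -0.49992428  0.50006816]
-19 [array([221.1, 175.7]), array([307.7, 255. ]), array([276.7, 236.1])]
0 [array([220.1, 169.7]), array([308.1, 255.2]), array([276.7, 246.6])]
(277.1307301723521, 196.25881427447612) [437.50204106 -60.34580635  14.        ]
(225.9476861167002, 209.37759892689468) [438.43944874 -61.84459337  14.        ]
```

View pics/s5c.png

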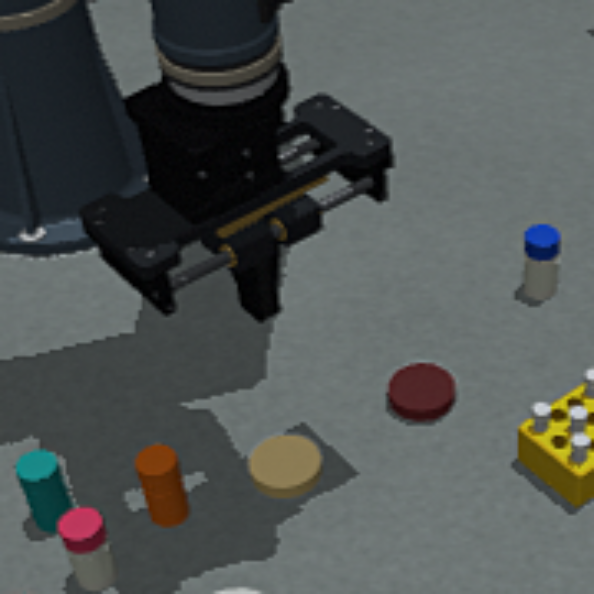

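View pics/t5c.png

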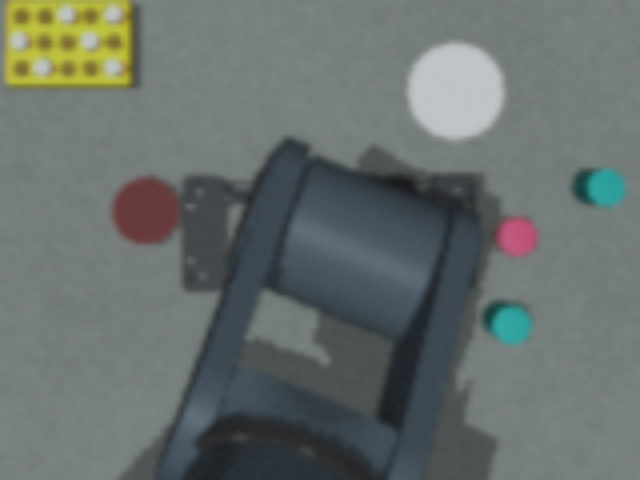

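The fingertips appear about 8 px higher in the scene view (row 167) than the 19 mm tip extent predicts (row 175.7), so the real tips sit higher than stated. I'll touch bare bench lightly to calibrate this, both closed and open.

```bash
python3 - <<'E'
from h import *
manip.move_to(np.array([530.,10,120]),down(0))
def touch(z0,zmin):
    L(530,10,z0,150);manip.hold(.3);f0=manip.read_contact_force()[2];z=z0
    while z>zmin:
        z-=1;L(530,10,z,30);manip.hold(.03);f=manip.read_contact_force()[2]-f0
        if f>2:break
    st(f"touch z={z} df={f:.1f}");
touch(26,2);grab("scene","s6");grab("wrist","w6")
E
python3 - <<'E'
import cv2
a=cv2.imread("pics/s6.png")[120:270,150:350];cv2.imwrite("pics/s6c.png",cv2.resize(a,None,fx=4,fy=4))
E
```

```text
touch z=2 df=0.2 [530.   10.    1.9] open 0.6 F [ 0.5 -0.3  0.3] t 21.7
```

View pics/s6c.png

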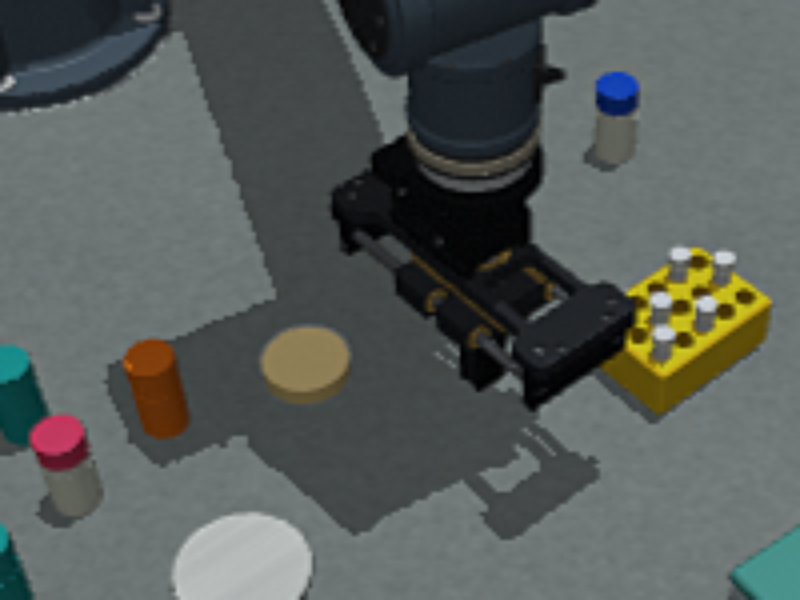

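At a reported TCP z of 2 mm there's still no bench contact, so the reported TCP lies well ahead of the real one. Continuing the touch-down to get the offset.

```bash
python3 - <<'E'
from h import *
f0=manip.read_contact_force()[2];z=2
try:
  while z>-40:
    z-=1;L(530,10,z,30);manip.hold(.03);f=manip.read_contact_force()[2]-f0
    if f>2:break
except manip.PlanningError as e: print(e)
st(f"touch z={z} df={f:.1f}");grab("scene","s7");grab("wrist","w7")
L(530,10,z+3)
E
python3 - <<'E'
import cv2
a=cv2.imread("pics/s7.png")[120:270,150:350];cv2.imwrite("pics/s7c.png",cv2.resize(a,None,fx=4,fy=4))
E
```

```text
touch z=-20 df=4.7 [530.1  10.  -19.4] open 0.6 F [-0.9 -0.   5.2] t 28.0
```

View pics/s7c.png

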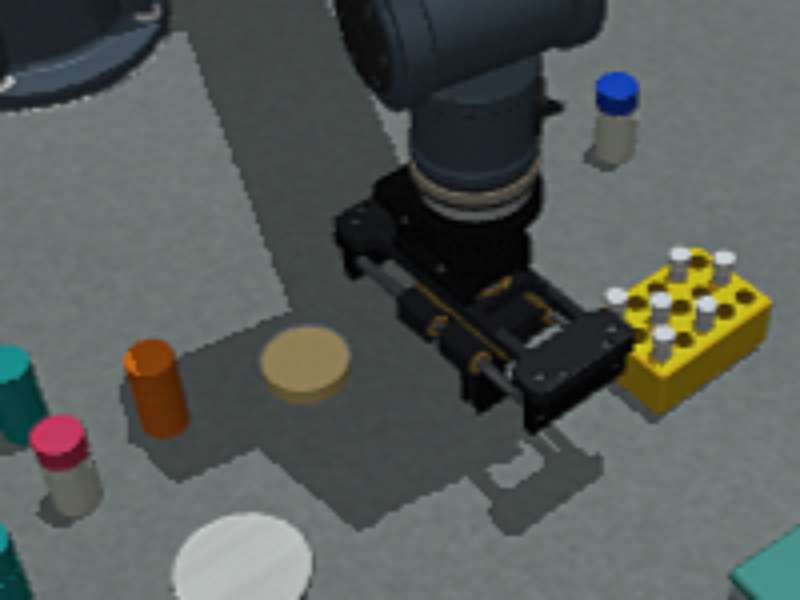

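View pics/w7.png

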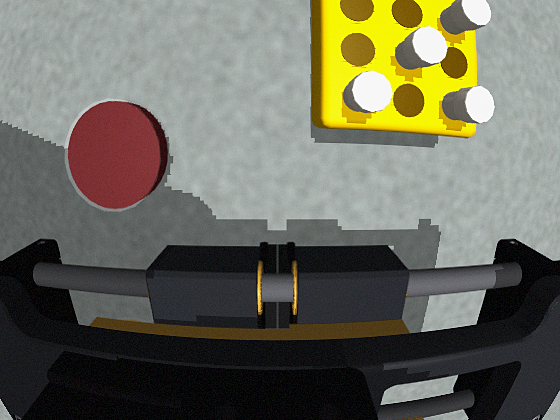

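The bench is met at a reported z of -19.5, so the true fingertips stand 19.5 mm above the reported TCP, not 19 mm below it. That's a 38.5 mm offset along the tool. Next I'll check for a lateral offset by projecting the expected tip corners into the contact picture.

```bash
python3 - <<'E'
from h import *
s=dict(np.load("s0.npz"))
for x in (518,530,542,545):
  for y in (0.5,10,19.5):
    u=proj(s,(x,y,0));print(x,y,u.round(1),((u-[150,120])*4).round())
w=grab("wrist");print(manip.read_eef_pos())
e=manip.read_eef_pos()
for dz in (-10,0,10,19.5,30,40): print(dz,[proj(w,e+[0,dy,dz],True).round(1) for dy in(-9.5,0,9.5)])
E
python3 - <<'E'
import cv2
a=cv2.imread("pics/w7.png")[220:350,200:360];cv2.imwrite("pics/w7c.png",cv2.resize(a,None,fx=5,fy=4.5))
a=cv2.imread("pics/s7.png")[190:235,225:305];cv2.imwrite("pics/s7d.png",cv2.convertScaleAbs(cv2.resize(a,None,fx=10,fy=10),alpha=2.5))
E
```

```text
518 0.5 [265.1 218.2] [460. 393.]
518 10 [267.9 216.3] [472. 385.]
518 19.5 [270.7 214.5] [483. 378.]
530 0.5 [268.1 220.9] [472. 404.]
530 10 [271. 219.] [484. 396.]
530 19.5 [273.8 217.1] [495. 388.]
542 0.5 [271.2 223.6] [485. 414.]
542 10 [274.1 221.7] [496. 407.]
542 19.5 [276.9 219.8] [508. 399.]
545 0.5 [272.  224.3] [488. 417.]
545 10 [274.8 222.4] [499. 409.]
545 19.5 [277.7 220.5] [511. 402.]
[530.06346457  10.00228134 -16.97537586]
-10 [array([276. , 254.7]), array([276. , 240.9]), array([276. , 226.6])]
0 [array([276., 261.]), array([276. , 246.6]), array([276. , 231.8])]
10 [array([276. , 267.9]), array([276., 253.]), array([276. , 237.5])]
19.5 [array([275.9, 275.1]), array([275.9, 259.6]), array([275.9, 243.4])]
30 [array([275.9, 283.8]), array([275.9, 267.7]), array([275.9, 250.8])]
40 [array([275.8, 293.1]), array([275.8, 276.3]), array([275.8, 258.6])]
```

View pics/w7c.png

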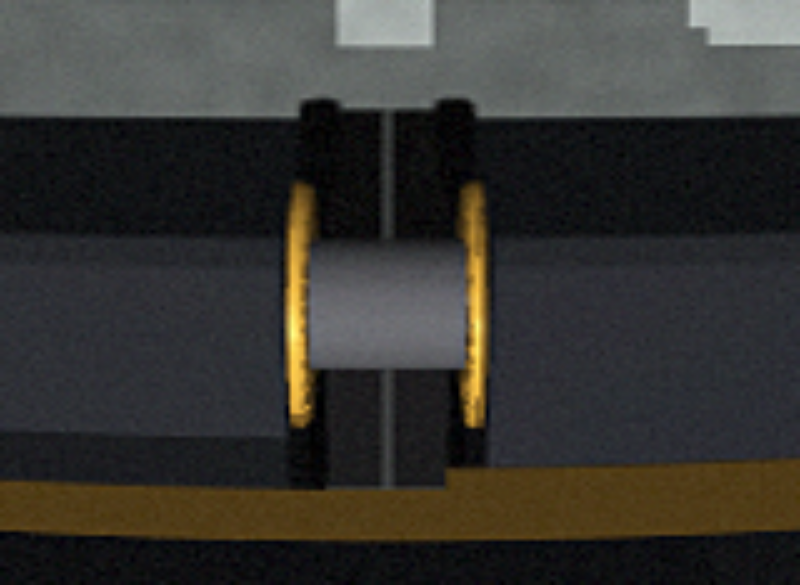

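View pics/s7d.png

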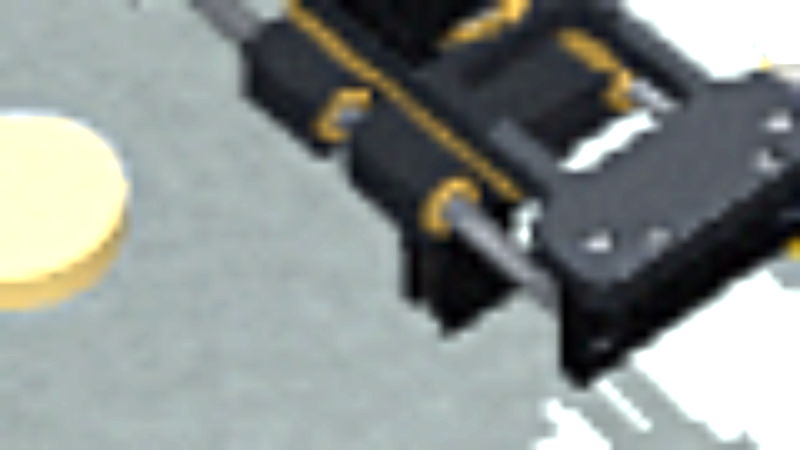

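The lateral match is within about 1.5 mm, so it's a pure 38.5 mm axial offset. I'll command z = tip height - 19.5. Grasping amber again with tips 3.5 mm above the bench.

```bash
python3 - <<'E'
from h import *
L(530,10,80);manip.open_gripper()
pick(438.7,-60.7,-16,np.pi/2,12,up=70)
grab("wrist","w8")
E
```

```text
at [438.4 -60.6 -16.3] open 87.3 F [0.6 0.4 0.1] t 33.4
clamped [438.8 -60.7 -15.9] open 57.2 F [-0.4  0.3  2.5] t 34.2
lifted [438.  -60.4  69.1] open 57.6 F [-0.4  0.4 -0.9] t 35.4
```

View pics/w8.png

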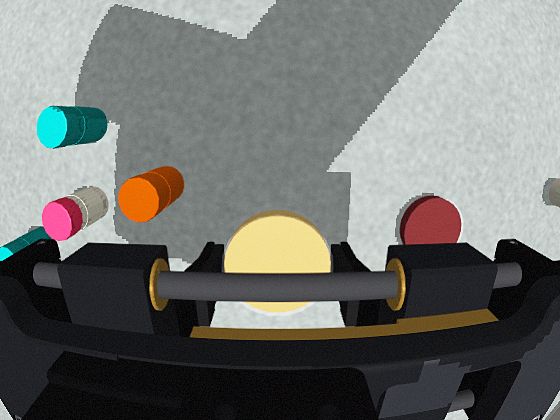

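Amber is held level between the pads, spanning columns 225–331 and centred on column 278. The opening of 57 mm matches the 58 mm dish. Placing it.

```bash
python3 - <<'E'
from h import *
place(543.8,-183.2,-4,up=70)
manip.open_gripper();manip.hold(.2);st("rel");L(543.8,-183.2,70,120)
L(620,-183.2,150,250)
d=grab("wrist","w9");save("w9.npz",d);st()
E
```

```text
above [ 543.9 -183.3   -1.9] open 57.8 F [-0.6  0.1 -0.4] t 37.8
down [ 543.9 -183.3   -3.9] open 57.4 F [-0.4  0.9  2. ] t 39.2
rel [ 543.8 -183.2   -4. ] open 86.6 F [-0.1 -0.3 -0.5] t 40.2
 [ 617.2 -182.2  147.6] open 86.8 F [-0.9 -0.6 -0.3] t 41.6
```

View pics/w9.png

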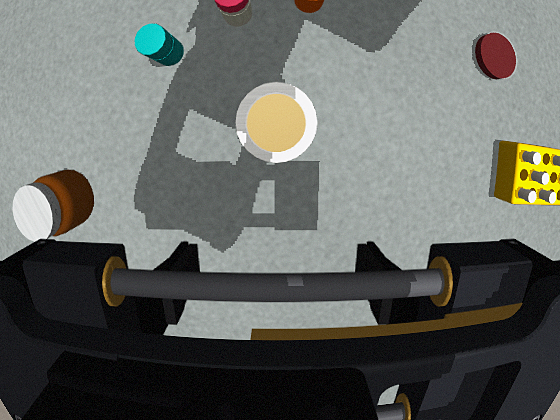

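Amber lies on the turntable at (276,123), with the disc rim spanning columns 236–318 and rows 82–163. Now the numeric check, then the red dish.

```bash
python3 - <<'E'
from h import *
d=dict(np.load("w9.npz"))
c,a,h=blob(d,"amber",(276,123),40);print(c,at_z(d,*c,27,True),"tt",at_z(d,277,122.5,12,True))
pick(447.4,70.2,-16,np.pi/2,12,up=70)
grab("wrist","w10")
E
```

```text
(275.82534570941465, 122.40986297909957) [ 543.48376543 -183.29683128   27.        ] tt [ 543.36668806 -182.1928914    12.        ]
at [447.1  70.3 -16.3] open 87.0 F [-0.4  0.4  0.8] t 43.9
clamped [447.5  70.2 -15.9] open 57.8 F [0.3 0.5 2.5] t 44.7
lifted [446.6  70.2  69.1] open 57.5 F [-0.  -0.4  0.3] t 45.9
```

View pics/w10.png

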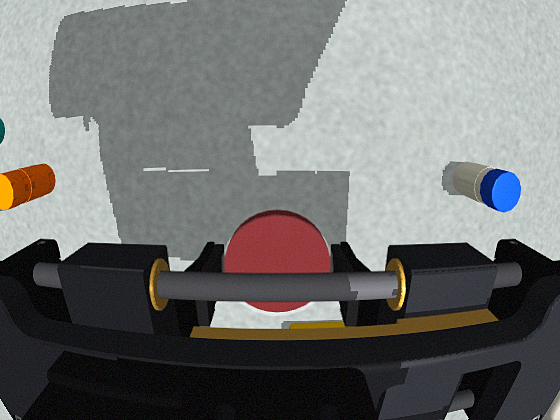

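Amber is within about 1 mm of the turntable centre. Red is held level and centred at column 277.

```bash
python3 - <<'E'
from h import *
place(543.6,-183.2,12,up=80)
manip.open_gripper();manip.hold(.2);st("rel");L(543.6,-183.2,80,120)
L(620,-183.2,150,250)
d=grab("wrist","w11");save("w11.npz",d);s=grab("scene");cv2.imwrite("pics/s11.png",cv2.resize(s["pixels"][180:300,130:290,::-1],None,fx=4,fy=4,interpolation=cv2.INTER_CUBIC))
c,a,h=blob(d,"red",(276,123),40);print(c,a,at_z(d,*c,43,True))
E
```

```text
above [ 543.8 -183.3   14.1] open 57.6 F [-0.8 -0.1  0.1] t 48.8
down [ 543.7 -183.2   12.2] open 57.6 F [-0.8 -0.4  1.8] t 50.2
rel [ 543.6 -183.2   12. ] open 86.9 F [-0.8 -0.5  0.2] t 51.2
(275.7937139561707, 121.8876585928489) 2890.0 [ 543.17551941 -183.2806241    43.        ]
```

View pics/w11.png

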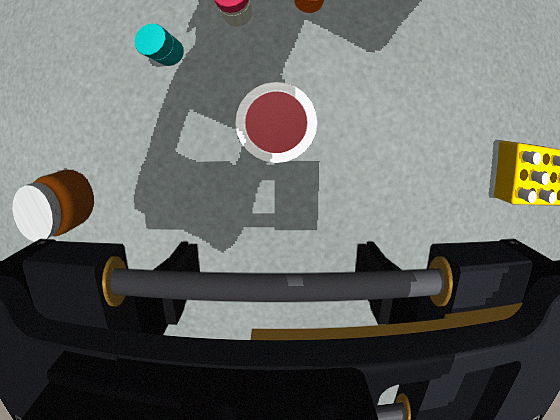

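View pics/s11.png

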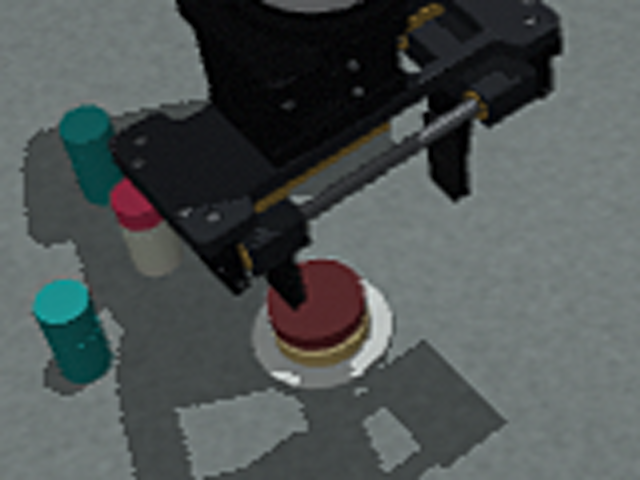

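The stack is good: red is at (543.2,-183.3), within about 1 mm. Next is pink, with the jaw line at about 50° to pass between its neighbours.

```bash
python3 - <<'E'
from h import *
x,y=426.2,-222.6
ang=np.radians(48)
q1=manip.inverse_kinematics(np.array([x,y,100.]),down(ang));q2=manip.inverse_kinematics(np.array([x,y,100.]),down(ang-np.pi));print(q1,q2)
q3=manip.inverse_kinematics(np.array([581.8,218.1,100.]),down(0));print(q3)
L(560,-183.2,150)
manip.move_to(np.array([x,y,110.]),down(ang))
d=grab("wrist","w12");save("w12.npz",d);st()
E
```

```text
[-7.14272368e-01  5.03323255e-01  1.88630797e+00 -4.44089210e-16
  7.51961428e-01 -1.55203041e+00] [-7.14272368e-01  5.03323255e-01  1.88630797e+00 -4.44089210e-16
  7.51961428e-01  1.58956224e+00]
[ 1.79046283e-01  6.48580344e-01  1.53075447e+00 -4.44089210e-16
  9.62257843e-01  1.79046283e-01]
 [ 428.8 -224.   110.6] open 87.3 F [ 0.8  0.3 -0.1] t 53.8
```

View pics/w12.png

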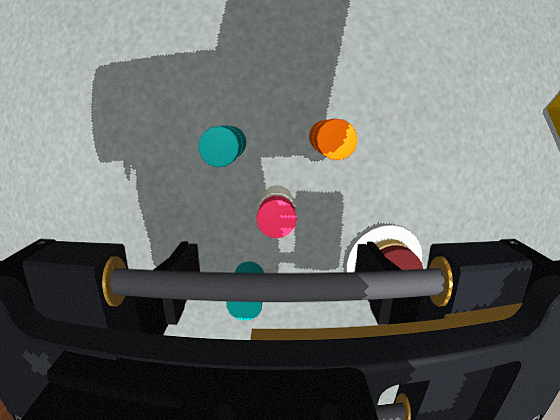

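The pink cap sits at (276,217), central between the jaws. Teal (220,146), orange (335,139) and the other teal (247,290) all lie off the jaw line.

```bash
python3 - <<'E'
from h import *
d=dict(np.load("w12.npz"));c,a,_=blob(d,"pink",(276,217));p=at_z(d,*c,59,True);print(c,p)
x,y=(p[0]+426.2)/2,(p[1]-222.6)/2
assert np.hypot(x-426.2,y+222.6)<4
pick(x,y,-5.5,np.radians(48),15,up=90)
manip.movel(np.array([500.,0,90]),speed=200,rot=down(np.radians(20)))
manip.movel(np.array([581.8,218.1,90]),speed=200,rot=down(0))
d=grab("wrist","w13");save("w13.npz",d);s=grab("scene");cv2.imwrite("pics/s13.png",cv2.resize(s["pixels"][80:260,230:430,::-1],None,fx=3.3,fy=3.3,interpolation=cv2.INTER_CUBIC));st()
E
```

```text
(276.1223417883679, 216.74212144504227) [ 425.21220262 -221.71786251   59.        ]
at [ 425.5 -222.    -5.9] open 87.3 F [-0.9  0.2  0.8] t 55.2
clamped [ 425.7 -222.2   -5.5] open 29.4 F [ 0.8 -0.1  0.9] t 56.4
lifted [ 425.1 -221.7   89. ] open 29.5 F [-0.5 -0.5 -1.1] t 57.7
 [581.4 217.   89.9] open 29.6 F [-0.2 -0.6 -0.8] t 60.4
```

View pics/w13.png

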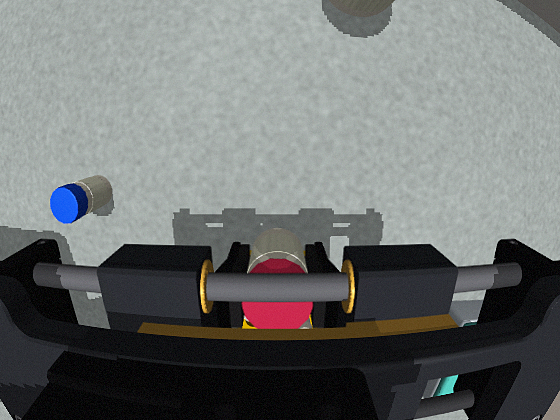

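View pics/s13.png

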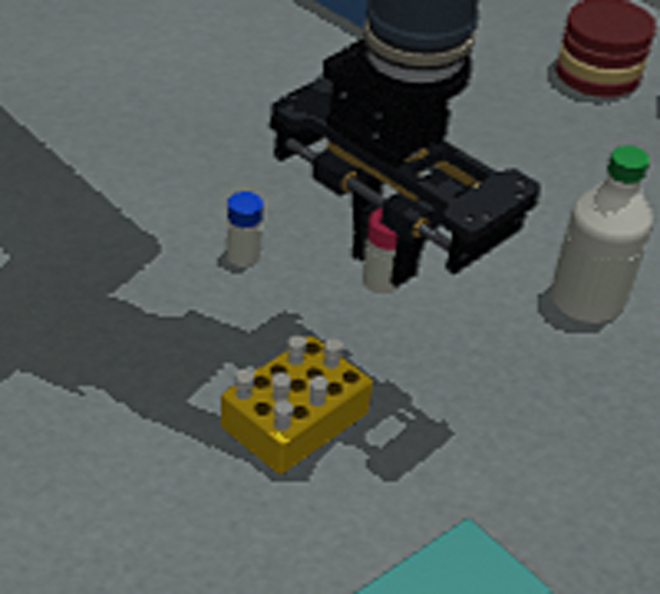

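Pink is held upright with a 29.4 mm opening. Placing it.

```bash
python3 - <<'E'
from h import *
place(581.8,218.1,-5.5,up=90)
manip.open_gripper();manip.hold(.2);st("rel");L(581.8,218.1,100,120)
manip.move_to(np.array([480,180.,150]),down(np.pi/2))
d=grab("wrist","w14");save("w14.npz",d);st()
E
```

```text
above [582.  218.1  -3.3] open 29.4 F [-0.3 -0.  -0. ] t 62.2
down [581.9 218.1  -5.5] open 29.4 F [-1.7 -0.6  6.3] t 63.9
rel [581.8 218.1  -6. ] open 87.1 F [ 0.6 -0.9 -0.4] t 65.2
 [480.2 180.  149.7] open 86.6 F [-0.3 -0.5  0.9] t 67.7
```

View pics/w14.png

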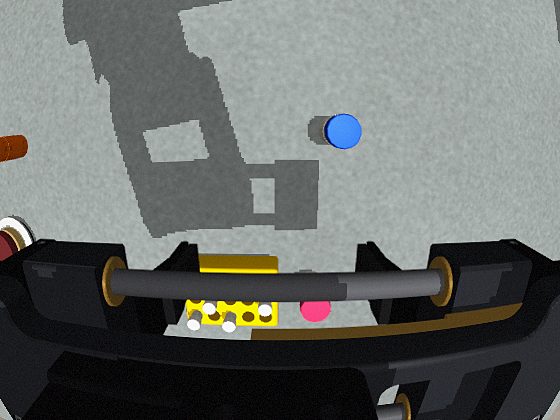

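Pink stands off the rack's left end at (316,308), and blue is at (342,131). Picking up blue.

```bash
python3 - <<'E'
from h import *
d=dict(np.load("w14.npz"));c,a,_=blob(d,"blue",(342,131));p=at_z(d,*c,59,True);print(c,p)
x,y=(p[0]+412)/2,(p[1]+236.3)/2
assert np.hypot(x-412,y-236.3)<4
pick(x,y,-5.5,np.pi/2,15,up=100)
L(500,235,110,200);L(653.3,131.6,110,200)
s=grab("scene");cv2.imwrite("pics/s15.png",cv2.resize(s["pixels"][80:310,230:430,::-1],None,fx=2.5,fy=2.5,interpolation=cv2.INTER_CUBIC));st()
place(653.3,131.6,-5.5,up=110)
E
```

```text
(343.4604885057471, 130.9022988505747) [412.46408903 236.21656037  59.        ]
at [411.9 236.2  -5.8] open 87.0 F [0.3 0.6 0.6] t 69.5
clamped [412.2 236.3  -5.5] open 29.7 F [0.  0.6 1.1] t 70.7
lifted [411.5 236.   99. ] open 29.7 F [ 0.1 -0.4  0.1] t 72.0
 [651.8 132.3 109.8] open 29.5 F [-0.5  0.7 -1.6] t 73.7
above [653.5 131.6  -3.3] open 29.4 F [-0.6 -0.2 -0.1] t 75.6
down [653.4 131.6  -5.5] open 29.5 F [-1.3  0.4  6. ] t 77.3
```

View pics/s15.png

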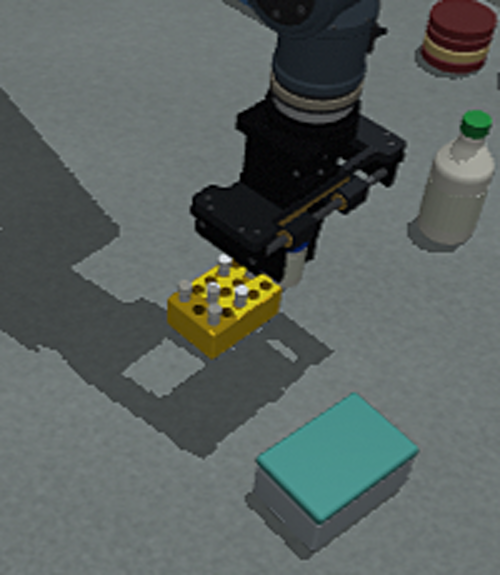

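Blue is down with bench contact felt. I'll release it, back off and check from a view over the whole area.

```bash
python3 - <<'E'
from h import *
manip.open_gripper();manip.hold(.2);st("rel");L(653.3,131.6,110,120)
manip.move_to(np.array([580.,90,280]),down(0))
d=grab("wrist","w16");save("w16.npz",d);st()
manip.move_to(np.array([400.,-20,300]),down(0))
s=grab("scene");save("s16.npz",s);cv2.imwrite("pics/s16.png",cv2.resize(s["pixels"][90:330,130:430,::-1],None,fx=2.5,fy=2.5,interpolation=cv2.INTER_CUBIC))
t=grab("top","t16");save("t16.npz",t)
for n,uv in (("pink",proj(d,(582,218,59),True)),("blue",proj(d,(653,132,59),True))):
    c,a,_=blob(d,n,uv,20);p=at_z(d,*c,59,True)
    cs,_,_=blob(s,n,proj(s,(*p[:2],57)),12)
    print(n,p,"rel rack",p[:2]-[581.8,131.6],"tri",tri([ray(d,*c,True),ray(s,*cs)]))
E
```

```text
rel [653.3 131.6  -6. ] open 86.8 F [ 0.1 -0.  -0.7] t 78.7
 [579.8  90.  279.1] open 87.5 F [ 0.1  0.4 -0. ] t 81.2
pink [582.1057868 217.7205107  59.       ] rel rack [ 0.3057868 86.1205107] tri (array([581.75017081, 217.40931929,  58.88269676]), [np.float64(0.48154980288812627), np.float64(0.48154980288804244)])
blue [653.39902522 131.70512791  59.        ] rel rack [71.59902522  0.10512791] tri (array([653.33419332, 131.34027191,  57.66684579]), [np.float64(0.40374586816718677), np.float64(0.40374586816730385)])
```

View pics/w16.png

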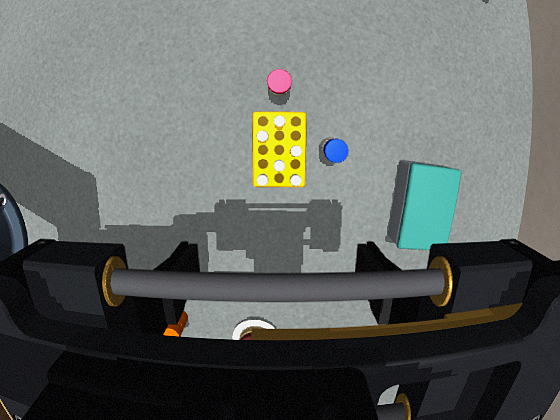

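View pics/s16.png

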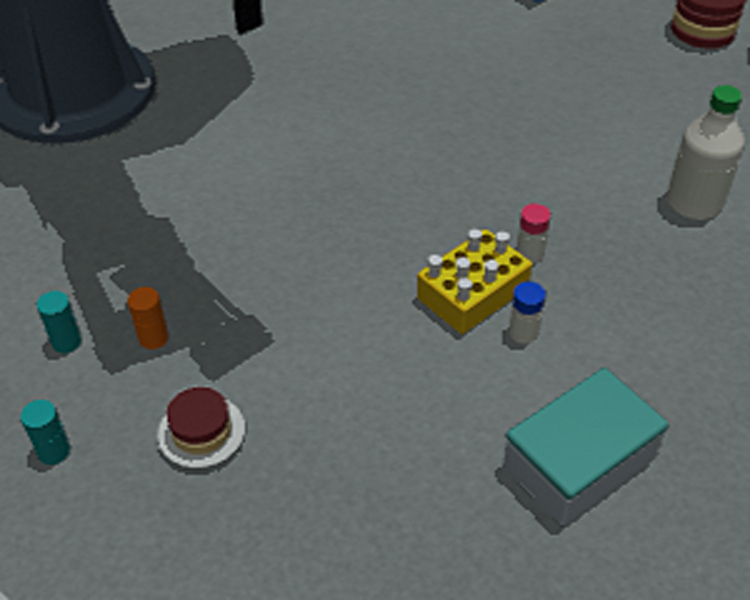

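Wrist view: pink cap (279,81), blue cap (336,151), rack (279,150). Scene view: dishes stacked on the turntable at about (200,425) in the crop, vials upright, bottle and tip box undisturbed, and the arm clear of everything. Handing in.

```bash
python3 - <<'E'
from h import *
st();manip.close_job()
E
```

```text
[401.7 -20.  300.1] open 87.3 F [ 0.2 -0.1  0.2] t 82.2
the job is handed in; nothing more can be done
```

The plating station is laid out in the order you asked for, and I handed the job in at about 82 s of the 128 s allowed. No verdict was reported, so the results below are my own measurements.

| Item | Last check |
|---|---|
| Straw dish on turntable | about 1 mm off centre |
| Dark-red dish on straw dish | within about 0.5 mm, lying flat |
| Pink vial at the rack's left end | 0.3 mm off the rack's middle line, about 21 mm clear gap |
| Blue vial behind the rack | 0.1 mm off the rack's middle line, about 21.5 mm clear gap |

- **Vials:** both stood upright in the final pictures, and their cap heights of 58–59 mm fit that. The wrist and scene cameras agreed to about 0.5 mm.
- **Rack angle:** the rack measured square to the bench, within about half a degree.
- **Bystanders:** the bottle and tip box looked undisturbed by eye in the final pictures. The jar was last seen right after the dishes were placed, and the arm did not work near it afterwards. I did not measure any of the three again.
- **Tool offset:** one thing disagreed with the description. My first grasp closed on air because the real fingertips sit 19.5 mm above the reported tool point, not 19 mm below it. I found this by touching bare bench lightly (about 5 N) and corrected every later height by 38.5 mm. Nothing was disturbed by the miss.
- **Camera difference:** the top camera read up to about 5 mm different from the wrist camera. I relied on the wrist and scene cameras, which agreed with the grasps.

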